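# Shut the bench gate and drive its lock pin home with the mallet

### The arm

A 6-joint arm with a two-finger parallel gripper is mounted at the origin on the work surface. World frame = base frame: x ahead of the robot, y to its left, z up, the work surface at z = 0. Lengths are in m, angles in rad, forces in N, time in s.
With the tool pointing down it reaches from about 0.25 to 0.725 m from the base axis. Payload 9.7 kg.
Tool frame: the origin (TCP) lies on the front face of the gripper's body, between the roots of the fingers; the fingertips stand 73 mm ahead of it and the grasp point (between the pads) lies ctrl.hold_point_z ahead of it (ctrl.hold_point_z is the distance from the TCP to the grasp point, in m); z points along the fingers, x is the direction in which the jaws open and shut, and the axes are right-handed (so a half turn about z gives the same grasp; the last joint's range is limited). The gripper opens to 85 mm and grips with 20 to 120 N. Pads are 22 mm wide; open, the fingers measure 114 mm over their backs; the gripper's body (76 mm by 85 mm) begins 54 mm behind the grasp point. The pads swing forward as they close: fully open they stand 13 mm farther back than shut.
Start: joints at [1.202, 0.087, 0.176, 1.66, 0, 1.571], TCP at [0.198, 0.513, 0.304] pointing down, gripper open.
Joint ranges: [-3.13, 3.13], [-0.85, 1.81], [-1.15, 1.24], [-2.2, 2.28], [-1.44, 1.52], [-3.14, 3.14]. Speed limits (rad/s): [2.22, 2.22, 2.57, 3.14, 3.14, 3.14].

### API

Orientations are given as a rotation vector (axis times angle).
In Python, from workcell import status, grab_frame, camera_info, ctrl, finder gives the robot as it stands. The module is installed in compiled form; this text tells all that it offers.
- The arm moves only by the tool carry_out, never from a script. Its argument "moves" is a list of rows, each a list of 7 numbers: the closure, from -1 (fully open) to 1 (shut), so that 0 is half open, then the shift along the world's x, y, z in cm, then the turn, a rotation vector about the world's x, y, z in degrees. In form: [[hand, x, y, z, rx, ry, rz], ...]. A call has 1 to 12 rows; each row shifts and turns the commanded pose from where the row before left it; what a row does not reach is not made up. A row lasts 1/8 s, in which the tool goes at most 62.5 mm and 10.7 degrees, less where a joint would pass 70% of its speed; a pose out of reach is approached as far as the arm can. A call is refused whole if a number of a shift passes 6.25 or a number of a turn 10.7, either way. A call with a gripper value outside its range is refused whole. The fingers move at their own pace and stop on an object; "newtons" is the grip in N (left out, the last holds). Time passes only in rows, so rows that do not move let the fingers close. It gives the time, the measured TCP pose, the force and the opening at its end, in the units of the state.
- status.read_state(): the state, without advancing time (a new reading comes with each control period).
- grab_frame(name): name is "scene" or "top" or "wrist"; returns the picture (420x560x3 uint8, red, green, blue); there is no depth.
- camera_info(name): a dict with "fx", "fy", "cx", "cy" (pixels), "pose" (4x4, takes a point from camera to world coordinates). Camera axes: x right, y up, looking along -z (the intrinsics and any distortion apply to the point x, -y, -z); pixel columns grow to the right and rows downward; lengths in m; the calibration is good to about 2 mm. A picture is of the moment at which its call begins: read the wrist's pose just before it. camera_info takes no time and is no camera call; for the wrist camera it gives the pose at the moment of the call.
- ctrl.job_done(): hands the job in, once; it reports no verdict.
Trained networks look in the newest picture that a camera, given by its name, has taken for a name from the list of things; names that differ only in an ending like _2 or _b are one class to them, and where a whole thing is asked for, a point or a joint stands for the part that bears it (a point fixed in the world has none). Each returns a list of dicts, best first, with "p" (0 to 1); they miss things now and then, are a little off and sometimes report something else, mostly with a low value. They report only what shows in the picture. A call takes as long as a camera call. They do not tell look-alikes from the thing itself.
- finder.spot_in(query, camera): "position" ([column, row] in pixels, amid what is visible of it).
- finder.spot_point(query, camera): "position" ([column, row] in pixels: a listed point, or the origin of a listed thing).
The state is a dict: "t": time; "joint_pos": joint angles; "joint_velocities": joint speeds; "effort": joint torques, N m; "ee_pos": TCP position; "ee_rot": TCP orientation; "ft_force": force on the tool from outside, world axes, zero at the start; "ft_torque": the same for the moment, N m; "width": finger opening in m.
Only numpy, scipy, OpenCV 4.12 (cv2) and the standard library are available. Lean on these libraries where they do the work, as an engineer would, in place of code of your own. Each camera call takes 0.05 s, during which the arm holds its last target.

### The job

Swing the small steel gate fully shut, then pick up the mallet and, with brisk downward blows rather than a slow push, drive the headed pin in the keeper post (the post at the gate's free end) fully home so that it locks the gate. Leave the like pin on the hinge post as it is, touch the pins with nothing but the mallet, and do not shift the other things on the bench. Finally stand the mallet back on its grey felt pad, head on its face as it stood, and let go.

Things in the scene. Friction and masses are not known exactly. Their poses are not given: they have to be found in the camera images.
- gate_frame: fixed dark steel gate frame: base strip 50 (x) x 300 (y) x 6 mm, origin at the centre of its underside. The round hinge post (34 mm diameter) stands at own y = +120 mm, the square keeper post (40 x 40 mm, with a slot for the gate's tongue) at own y = -120 mm; both posts are 95 mm high. The gate opens toward own -x, the robot's side
- gate (a joint): angle of the gate leaf in rad: 0 = shut (leaf along own -y of the frame, from the hinge post to the keeper post), grows as the free end swings toward the frame's -x, at most 1.3. Stays where it is left, light friction (under 1 N at the rim)
- gate_top (a point): point on the middle of the leaf's top edge, 130 mm from the hinge axis, 82 mm above the bench; axes turn with the leaf (y from free end to hinge, x is the leaf's normal, pointing to the side it shuts toward). The leaf is a steel frame with sheet infill, 12 mm thick at rails, from 18 to 194 mm from the axis, 14 to 82 mm high, with a slotted tongue out to 251 mm at 60 to 66 mm height
- lock_pin (a joint): how far the keeper post's pin has been driven, in m: 0 fully raised, 0.025 fully home (underside of its head on the post's top). The slotted spring pin grips its bore: it takes about 8 N plus 8 N per m/s to move it, and it stays where it is left
- lock_pin_top (a point): centre of the top of the pin in the keeper post. Polished steel, head 24 mm diameter and 12 mm high, shank 16 mm. When home its top is 107 mm above the bench, when fully raised 132 mm
- hinge_pin (a joint): how far the like pin in the hinge post is driven, in m, as for lock_pin; to be left as it is
- hinge_pin_top (a point): centre of the top of the hinge post's pin, the same size as the lock pin
- pad: fixed grey felt pad, 280 (x) x 130 (y) x 4 mm, origin at the centre of its underside; the mallet stands on it
- mallet: soft-face mallet of 0.35 to 0.65 kg, standing on one face: head a cylinder, 44 mm diameter, 70 mm high, aluminium with white plastic faces; origin at the centre of the lower face, z up along the head. The wooden handle runs level along own -x, 16 mm wide (y), 22 mm high, its axis 35 mm above the lower face, from the head to 190 mm from the head's axis. The weight is nearly all in the head
- mallet_face (a point): centre of the mallet's lower, striking face (same as the mallet's origin)
- mallet_handle (a point): point on the handle's axis 65 mm from the head's axis, good to grasp across the handle
- radius_gauges: fan of thin steel radius-gauge leaves in a dark holder, 150 x 80 x 10 mm; bystander, origin under the holder
- clamp_body: red aluminium fixture clamp body, 90 x 45 x 92 mm, C-shaped; bystander, origin under its centre
- v_block: dark steel V-block, 60 x 50 x 44 mm; bystander, origin under its centre
- ring_gauge: steel ring gauge lying flat, 64 mm across, 18 mm high; bystander, origin under its centre
- gauge_blocks: wooden tray of gauge blocks, 100 x 160 x 38 mm; bystander, origin under its centre
Things that resemble listed ones, but are neither listed nor needed, are in the scene too. What is shaped like the mallet but purple or turquoise is not meant.

How it is judged:
On the way, in this order (a step that is already met when the one before it is completed fails the run):
1. the gate is shut (within 0.06 rad) with the lock pin still up (value of joint gate below 0.06 rad and value of joint lock_pin below 0.01 m), for 0.2 s.
2. the held mallet's face is over the lock pin, clear above it (contact force between the fingers and mallet above 1 N and horizontal distance between mallet_face and lock_pin_top below 0.022 m and z of mallet_face in the frame of lock_pin_top above 0.008 m and value of joint lock_pin below 0.01 m).
3. a blow of the held mallet drives the lock pin faster than 0.06 m/s (contact force between the fingers and mallet above 1 N and velocity of joint lock_pin above 0.06 m/s).
At the end, for the whole second after the job is handed in: Gate shut within 0.06 rad; the lock pin within 2.5 mm of fully home; the hinge pin still up (driven no farther than 9 mm in all); the mallet released and at rest, standing on its face (tilt under 0.12 rad) with the centre of the face over the felt pad (value of joint gate below 0.06 rad and value of joint lock_pin above 0.0225 m and value of joint hinge_pin below 0.009 m and angle between mallet's own z axis and vertical below 0.12 rad and z of mallet_face in the frame of pad between 0 and 0.008 m and x of mallet_face in the frame of pad between -0.14 and 0.14 m and y of mallet_face in the frame of pad between -0.065 and 0.065 m and linear speed of mallet below 0.02 m/s); the robot touches nothing.
It fails at once if a pin is touched by the robot itself (contact force between any of the fingers, the arm and lock_pin above 0.5 N or contact force between any of the fingers, the arm and hinge_pin above 0.5 N).
It fails at once if the hinge pin is driven by more than 3 mm (distance of hinge_pin_top from where it was at the start of the episode above 0.003 m).
It fails at once if another thing on the bench is shifted by more than 15 mm (distance of any of radius_gauges, clamp_body, v_block, ring_gauge, gauge_blocks from where it was at the start of the episode above 0.015 m).
It also fails if it takes over 54 s, if anything falls off the work surface, if the arm or the gripper's body presses on something with over 40 N, if the wrist force passes 120 N, or if a joint passes its speed limit or range.

## Working session

There is one attempt and no reset: what is moved stays moved. The work goes in short steps, Python scripts to look and compute and a tool call to move; the robot and the scene stay as the last step left them, time stands still between calls to the robot, and variables do not carry over. Pictures are saved under pics/ and viewed, and the job is handed in when it is done.

Besides the shell and the picture viewer there is one more tool, called after ">>>" by a JSON object that holds its "fn" and its "kwargs". carry_out: Moves the arm, as the interface text tells. Its arguments: {"type":"object","properties":{"moves":{"type":"array","items":{"type":"array","items":{"type":"number"}}},"newtons":{"type":"number"}},"required":["moves"]}

```bash
mkdir -p pics; cat > h.py <<'E'
import numpy as np, cv2
from workcell import status, grab_frame, camera_info, ctrl, finder
def save(n,im,s=1.0,crop=None):
    if crop: c0,r0,c1,r1=crop; im=im[r0:r1,c0:c1]
    im=cv2.resize(im,None,fx=s,fy=s,interpolation=cv2.INTER_CUBIC)
    cv2.imwrite('pics/'+n+'.png',im[:,:,::-1])
def ray(px,ci):
    d=ci.get('dist',None)
    x=(px[0]-ci['cx'])/ci['fx']; y=(px[1]-ci['cy'])/ci['fy']
    P=np.array(ci['pose']); d=P[:3,:3]@np.array([x,-y,-1.]); return P[:3,3],d
def onz(px,ci,z):
    o,d=ray(px,ci); return o+d*(z-o[2])/d[2]
def proj(p,ci):
    P=np.array(ci['pose']); q=P[:3,:3].T@(np.array(p)-P[:3,3]); return np.array([ci['cx']+ci['fx']*q[0]/-q[2], ci['cy']+ci['fy']*(-q[1])/-q[2]])
E
python3 - <<'E'
from h import *
s=status.read_state(); print({k:np.round(v,3).tolist() for k,v in s.items()})
print(ctrl.hold_point_z)
for n in ('scene','top','wrist'):
    save(n+'0',grab_frame(n),1.4); print(n,camera_info(n))
    for q in ('mallet_face','mallet_handle','lock_pin_top','hinge_pin_top','gate_top','pad','gate_frame'):
        print(q,[(np.round(r['position']).tolist(),round(r['p'],2)) for r in finder.spot_point(q,n)][:4])
E
```

```text
{'t': 0.0, 'joint_pos': [1.202, 0.087, 0.175, 1.66, -0.0, 1.571], 'joint_velocities': [0.0, 0.001, 0.0, -0.001, 0.001, 0.0], 'effort': [0.002, -52.039, 46.479, 0.016, -0.0, -0.0], 'ee_pos': [0.198, 0.513, 0.303], 'ee_rot': [2.59, 1.776, -0.002], 'ft_force': [0.121, -0.369, 0.564], 'ft_torque': [0.029, -0.011, 0.008], 'width': 0.085}
0.0539
scene {'fx': 455.39300030974204, 'fy': 455.39300030974204, 'cx': 277.9375249363423, 'cy': 205.11076852229402, 'pose': array([[-0.59007811, -0.49619234,  0.63686811,  1.34330091],
       [ 0.8070843 , -0.38263242,  0.44967473,  0.56087012],
       [ 0.02056123,  0.77934946,  0.62625206,  0.96748782],
       [ 0.        ,  0.        ,  0.        ,  1.        ]])}
mallet_face [([179.0, 173.0], 0.84), ([352.0, 219.0], 0.77), ([243.0, 153.0], 0.71), ([194.0, 226.0], 0.63)]
mallet_handle [([357.0, 222.0], 0.86), ([164.0, 166.0], 0.83), ([237.0, 159.0], 0.82), ([204.0, 207.0], 0.73)]
lock_pin_top [([232.0, 233.0], 0.66)]
hinge_pin_top [([312.0, 256.0], 0.62), ([152.0, 240.0], 0.54)]
gate_top [([295.0, 235.0], 0.73)]
pad [([205.0, 214.0], 0.62)]
gate_frame
[... 755 characters left out ...]
0.45)]
hinge_pin_top [([202.0, 154.0], 0.48)]
gate_top [([244.0, 186.0], 0.61)]
pad [([361.0, 193.0], 0.91)]
gate_frame [([357.0, 169.0], 0.64)]
wrist {'fx': 378.2198709972881, 'fy': 378.2198709972881, 'cx': 276.8806110813357, 'cy': 210.24624499497244, 'pose': array([[ 3.59999717e-01, -8.95143461e-01, -2.62903764e-01,
         1.31684580e-01],
       [ 9.32952169e-01,  3.45613642e-01,  1.00754455e-01,
         5.38623023e-01],
       [ 6.73436213e-04, -2.81548212e-01,  9.59546847e-01,
         3.73336095e-01],
       [ 0.00000000e+00,  0.00000000e+00,  0.00000000e+00,
         1.00000000e+00]])}
mallet_face []
mallet_handle []
lock_pin_top []
hinge_pin_top []
gate_top []
pad []
gate_frame []
```

View pics/scene0.png

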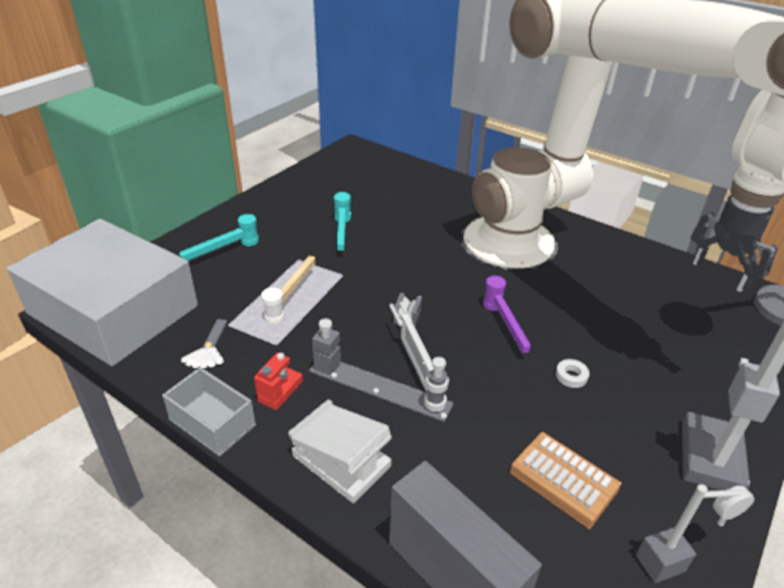

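View pics/top0.png

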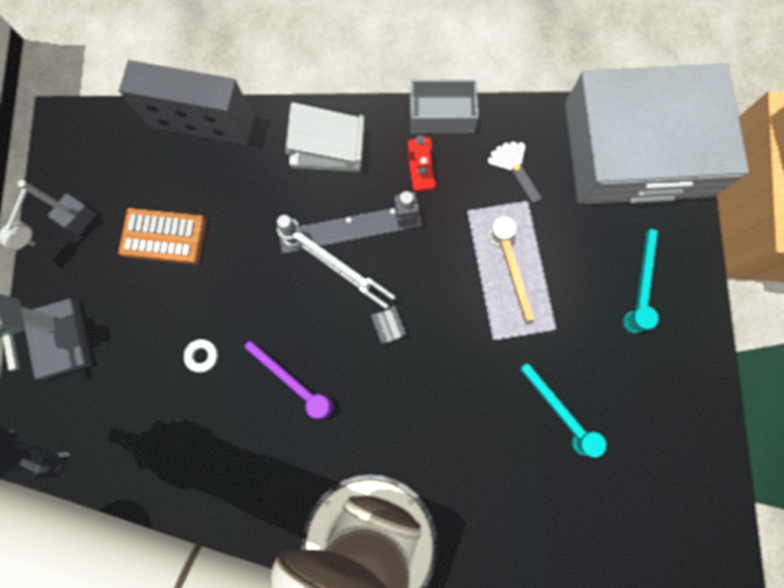

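```bash
cat >> h.py <<'E'
def tri(obs):
    A=np.zeros((3,3));b=np.zeros(3)
    R=[]
    for px,ci in obs:
        o,d=ray(px,ci); d=d/np.linalg.norm(d); M=np.eye(3)-np.outer(d,d); A+=M;b+=M@o; R.append((o,d))
    p=np.linalg.solve(A,b); return p,[np.linalg.norm((np.eye(3)-np.outer(d,d))@(p-o)) for o,d in R]
E
python3 - <<'E'
from h import *
T=camera_info('top');S=camera_info('scene')
t=grab_frame('top');s=grab_frame('scene')
save('top_m',t,5,(325,135,405,245)); save('top_g',t,5,(190,125,310,245)); save('sc_g',s,5,(210,200,330,300)); save('sc_m',s,5,(160,175,250,245))
for n,a,b in (('lock',(290,142),(232,233)),('hinge',(202,154),(312,256)),('gtop',(244,186),(295,235)),('mface',(355,168),(194,226)),('mhandle',(365,190),(204,207)),('pad',(361,193),(205,214))):
    p,r=tri([(a,T),(b,S)]); print(n,p.round(3),np.round(r,4))
for q in ('radius_gauges','clamp_body','v_block','ring_gauge','gauge_blocks','mallet'):
    for c,ci in (('top',T),('scene',S)):
        print(q,c,[(np.round(r['position']).tolist(),round(r['p'],2),onz(r['position'],ci,0).round(3)) for r in finder.spot_point(q,c)][:3])
E
```

```text
lock [ 0.655 -0.078  0.117] [0.0004 0.0004]
hinge [0.615 0.158 0.139] [0. 0.]
gtop [0.537 0.051 0.095] [0.0019 0.0019]
mface [ 0.613 -0.273  0.007] [0.0036 0.0036]
mhandle [ 0.541 -0.296  0.027] [0.0037 0.0037]
pad [ 0.541 -0.291 -0.001] [0.0063 0.0063]
radius_gauges top [([377.0, 131.0], 0.76, array([ 0.73 , -0.343,  0.   ]))]
radius_gauges scene [([154.0, 238.0], 0.72, array([ 0.725, -0.341,  0.   ]))]
clamp_body top [([300.0, 121.0], 0.91, array([ 0.763, -0.109,  0.   ]))]
clamp_body scene [([203.0, 278.0], 0.76, array([ 0.752, -0.107,  0.   ]))]
v_block top [([276.0, 230.0], 0.88, array([ 0.429, -0.037,  0.   ]))]
v_block scene [([289.0, 224.0], 0.65, array([ 0.416, -0.046, -0.   ])), ([197.0, 229.0], 0.47, array([ 0.613, -0.264,  0.   ]))]
ring_gauge top [([118.0, 165.0], 0.63, array([0.629, 0.432, 0.   ])), ([141.0, 254.0], 0.59, array([0.364, 0.35 , 0.   ]))]
ring_gauge scene [([408.0, 269.0], 0.85, array([0.368, 0.341, 0.   ])), ([311.0, 258.0], 0.47, array([0.501, 0.091, 0.   ]))]
gauge_blocks top [([119.0, 165.0], 0.56, array([0.629, 0.43 , 0.   ]))]
gauge_blocks scene [([399.0, 347.0], 0.92, array([0.627, 0.431, 0.   ]))]
mallet top [([452.0, 227.0], 0.75, array([ 0.433, -0.543,  0.   ])), ([357.0, 170.0], 0.73, array([ 0.606, -0.276,  0.   ])), ([229.0, 288.0], 0.72, array([0.266, 0.099, 0.   ]))]
mallet scene [([177.0, 171.0], 0.88, array([ 0.426, -0.548, -0.   ])), ([349.0, 217.0], 0.79, array([0.265, 0.09 , 0.   ])), ([299.0, 239.0], 0.73, array([0.454, 0.015, 0.   ]))]
```

View pics/top_g.png

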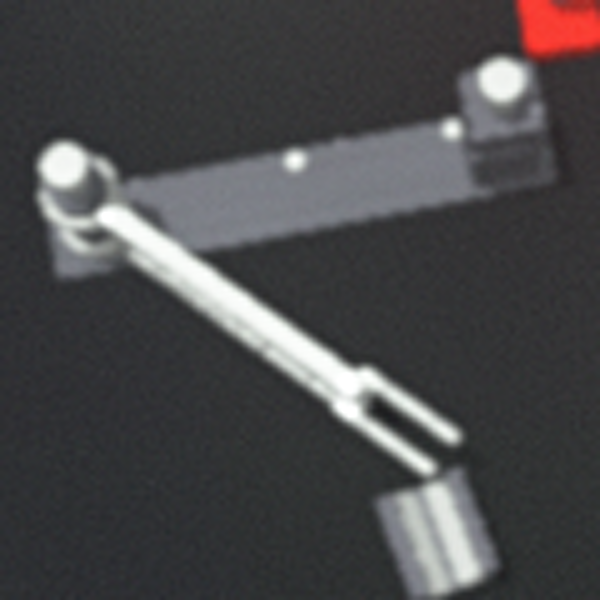

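View pics/top_m.png

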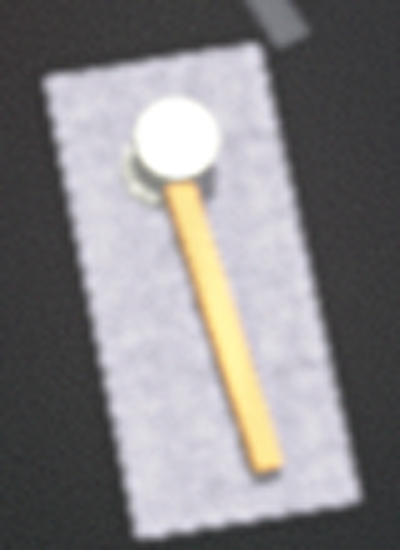

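View pics/sc_g.png

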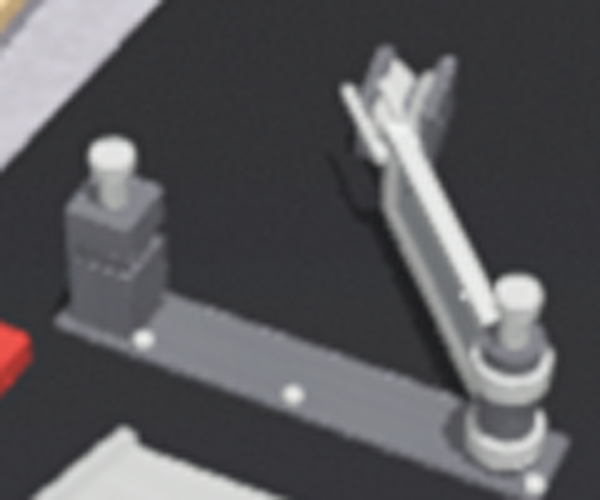

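View pics/sc_m.png

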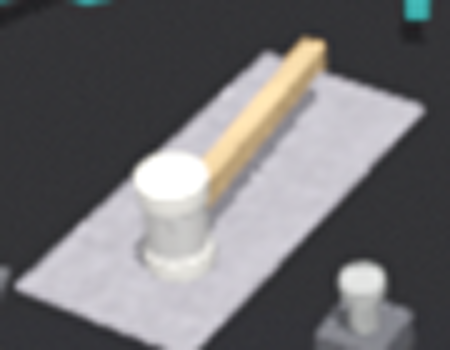

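```bash
python3 - <<'E'
from h import *
T=camera_info('top');S=camera_info('scene')
for n,a,b in (('lock',(289.8,141),(232.2,230)),('hinge',(203.1,157.2),(313.5,257)),('mtop',(360,162.2),(194,210.5))):
    p,r=tri([(a,T),(b,S)]); print(n,p.round(4),np.round(r,4), onz(a,T,{'lock':.132,'hinge':.132,'mtop':.074}[n]).round(4),onz(b,S,{'lock':.132,'hinge':.132,'mtop':.074}[n]).round(4))
print('hend',onz((377.6,227.5),T,.05), onz((222.3,183.8),S,.05))
print('tongue end',onz((190+447/5,125+452/5),T,.066))
for c in ((45,75),(262,42),(362,500),(135,540)): print('pad',onz((325+c[0]/5,135+c[1]/5),T,.004).round(3))
for z in (.107,.132): print(proj((.655,-.077,z),T))
E
```

```text
lock [ 0.6538 -0.077   0.1274] [0.0005 0.0005] [ 0.6518 -0.0764  0.132 ] [ 0.6578 -0.074   0.132 ]
hinge [0.6087 0.1571 0.1301] [0.0013 0.0013] [0.6087 0.1557 0.132 ] [0.6097 0.1591 0.132 ]
mtop [ 0.6095 -0.2741  0.0692] [0.0003 0.0003] [ 0.6082 -0.2734  0.074 ] [ 0.6134 -0.2692  0.074 ]
hend [ 0.42658459 -0.3177906   0.05      ] [ 0.43247065 -0.31617612  0.05      ]
tongue end [ 0.46059608 -0.04618628  0.066     ]
pad [ 0.669 -0.21   0.004]
pad [ 0.688 -0.341  0.004]
pad [ 0.411 -0.383  0.004]
pad [ 0.39  -0.252  0.004]
[289.86580122 143.03795588]
[289.99044582 139.8861459 ]
```

Candidates: mallet with wooden handle at top (357,165)/scene (194,225) — chosen. Purple at top (226,288) and turquoise at (460,229) and (420,317) are decoys. Lock pin: top (290,141), on the square post away from the hinge; the hinge-post pin is at top (203,157). Both crops confirm these choices. Moving to the gate now.

>>> {"fn": "carry_out", "kwargs": {"moves": [[1,2.4,-3.75,0,0,0,-5.7],[1,2.4,-3.75,0,0,0,-5.7],[1,2.4,-3.75,0,0,0,-5.7],[1,2.4,-3.75,0,0,0,-5.7],[1,2.4,-3.75,0,0,0,-5.7],[1,2.4,-3.75,0,0,0,-5.7],[1,2.4,-3.75,0,0,0,-5.7],[1,2.4,-3.75,0,0,0,-5.7],[1,2.4,-3.75,0,0,0,-5.7],[1,2.4,-3.75,0,0,0,-5.7],[1,2.4,-3.75,0,0,0,-5.7],[1,2.4,-3.75,0,0,0,-5.7]], "newtons": 60}}

```text
t: 3.4
ee_pos: [0.4869, 0.0616, 0.3041]
ee_rot: [-3.141, -0.008, -0.001]
ft_force: [0.6, 0.2, 0.4]
width: 0.0001
```

>>> {"fn": "carry_out", "kwargs": {"moves": [[1,0,0,-4.15,0,0,0],[1,0,0,-4.15,0,0,0],[1,0,0,-4.15,0,0,0],[1,0,0,-4.15,0,0,0],[1,0,0,0,0,0,0]]}}

```text
t: 4.03
ee_pos: [0.4846, 0.0628, 0.1353]
ee_rot: [3.141, 0.013, -0.008]
ft_force: [0.2, -1.2, -0.3]
width: 0.0001
```

```bash
python3 - <<'E'
from h import *
a=grab_frame('top');b=grab_frame('scene');c=grab_frame('wrist')
im=np.vstack([np.hstack([cv2.resize(a[100:310,150:430],(400,300)),cv2.resize(b[150:300,200:400],(400,300))]),np.hstack([cv2.resize(c,(400,300)),np.zeros((300,400,3),np.uint8)])])
save('push0',im)
E
```

```text
(no output)
```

View pics/push0.png

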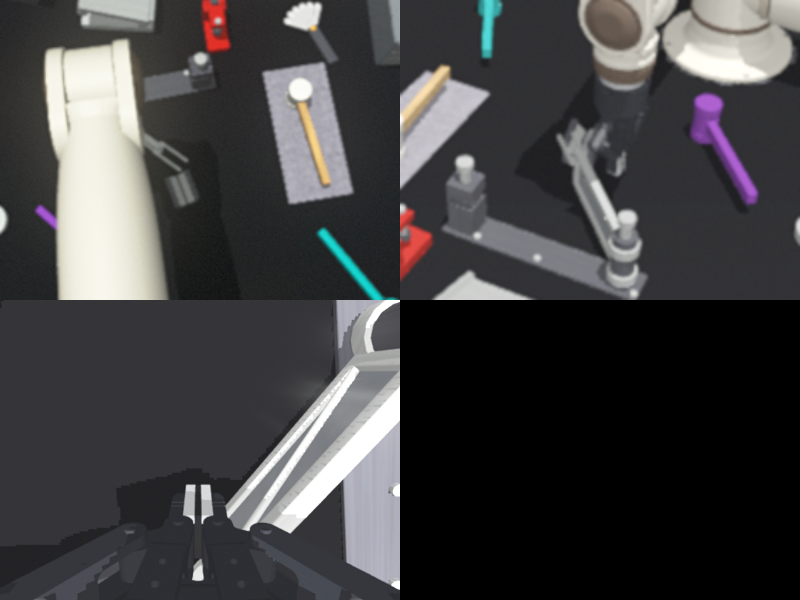

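>>> {"fn": "carry_out", "kwargs": {"moves": [[1,1.3,-0.56,0,0,0,0],[1,1.3,-0.56,0,0,0,0],[1,1.3,-0.56,0,0,0,0],[1,1.3,-0.56,0,0,0,0],[1,1.3,-0.56,0,0,0,0],[1,1.3,-0.56,0,0,0,0],[1,1.3,-0.56,0,0,0,0],[1,1.3,-0.56,0,0,0,0],[1,1.3,-0.56,0,0,0,0],[1,0.7,0,0,0,0,0],[1,0,0,0,0,0,0]]}}

```text
t: 5.55
ee_pos: [0.6107, 0.0126, 0.1377]
ee_rot: [3.141, 0.013, -0.0]
ft_force: [-0.1, 0.7, -0.2]
width: 0.0002
```

```bash
python3 - <<'E'
from h import *
a=grab_frame('top');b=grab_frame('scene');c=grab_frame('wrist')
im=np.vstack([np.hstack([cv2.resize(a[100:310,150:430],(400,300)),cv2.resize(b[200:300,200:333],(400,300))]),np.hstack([cv2.resize(c,(400,300)),np.zeros((300,400,3),np.uint8)])])
save('push1',im)
E
```

```text
(no output)
```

View pics/push1.png

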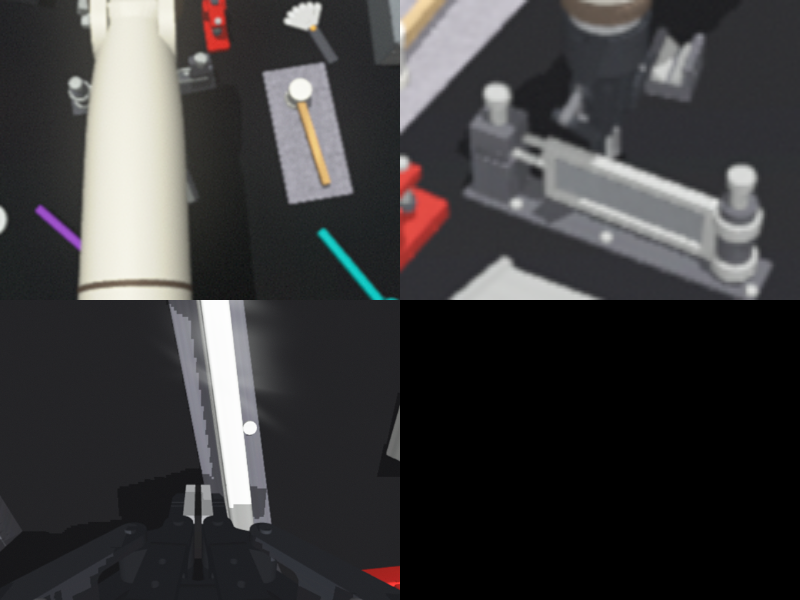

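Gate is nearly shut: the tongue is entering the keeper post (right-hand picture, ~(530,155)). I'll press on until there is resistance.

>>> {"fn": "carry_out", "kwargs": {"moves": [[1,0.4,0.05,0,0,0,0],[1,0.4,0.05,0,0,0,0],[1,0,0,0,0,0,0]]}}

```text
t: 6.08
ee_pos: [0.6171, 0.0136, 0.1379]
ee_rot: [3.141, 0.013, -0.005]
ft_force: [-9.2, -0.9, 4.4]
width: 0.0001
```

>>> {"fn": "carry_out", "kwargs": {"moves": [[1,0.3,0.05,0,0,0,0],[1,0,0,0,0,0,0],[1,0,0,0,0,0,0]]}}

```text
t: 6.45
ee_pos: [0.6179, 0.0138, 0.1378]
ee_rot: [3.141, 0.013, -0.013]
ft_force: [-22.0, -2.8, 11.4]
width: -0.0002
```

>>> {"fn": "carry_out", "kwargs": {"moves": [[1,-2,-0.2,0,0,0,0],[1,-2,0,3,0,0,0],[1,0,0,5,0,0,0],[0,0,-2.5,5,0,0,-9.5],[-1,0,-4,0,0,0,-9.5],[-1,-0.3,-4,0,0,0,-9.5],[-1,-0.3,-4,0,0,0,-9.5],[-1,-0.3,-4,0,0,0,-9.5],[-1,-0.3,-4,0,0,0,-9.5],[-1,-0.3,-4,0,0,0,-9.5],[-1,-0.3,-4,0,0,0,-9.5],[-1,0,0,0,0,0,0]]}}

```text
t: 7.95
ee_pos: [0.5629, -0.2953, 0.2674]
ee_rot: [2.479, -1.929, -0.0]
ft_force: [0.7, 0.1, -0.5]
width: 0.0853
```

```bash
python3 - <<'E'
from h import *
from scipy.spatial.transform import Rotation as R
a=grab_frame('top');b=grab_frame('scene');w=camera_info('wrist');c=grab_frame('wrist')
s=status.read_state();print(s['t'],s['ee_pos'],R.from_rotvec(s['ee_rot']).as_matrix().round(3))
im=np.vstack([np.hstack([cv2.resize(a[100:310,150:430],(400,300)),cv2.resize(b[200:300,200:333],(400,300))])])
save('m1',im); save('w1',c,1.4)
for q in ('mallet_face','mallet_handle'):
  print(q,[(np.round(r['position']).tolist(),round(r['p'],2)) for r in finder.spot_point(q,'wrist')][:4])
h=np.array([.61,-.272,.074]);print(proj(h,w)); 
for d in (.065,.19): print(proj([.61-.97*d,-.272-.242*d,.050],w))
E
```

```text
8.1 [ 0.56343817 -0.29237034  0.26788894] [[ 0.252 -0.968  0.   ]
 [-0.968 -0.252  0.   ]
 [-0.    -0.    -1.   ]]
mallet_face []
mallet_handle [([534.0, 335.0], 0.86), ([268.0, 211.0], 0.59)]
[264.29949986 131.78543346]
[265.25669334 212.86943863]
[265.12967456 348.25938433]
```

View pics/m1.png

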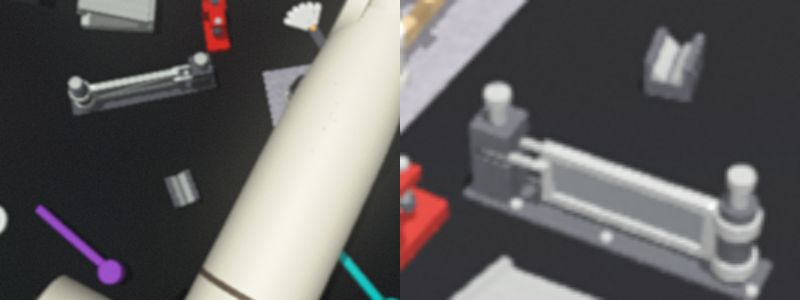

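View pics/w1.png

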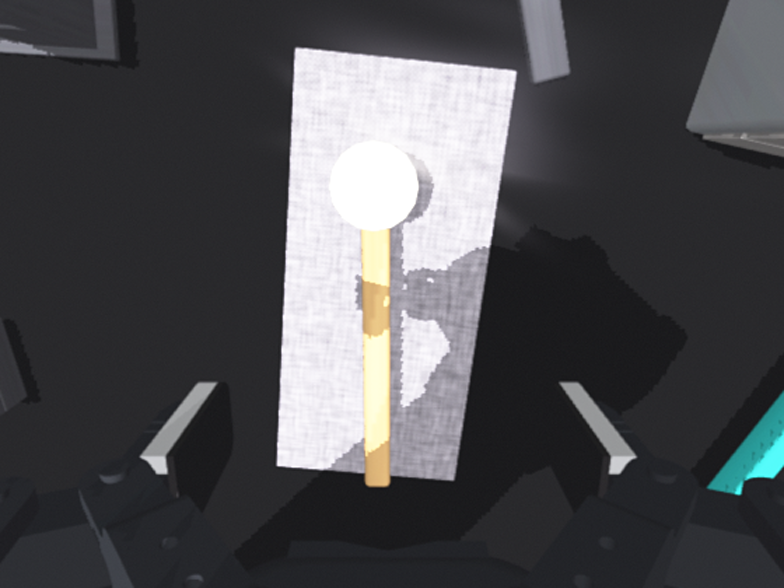

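>>> {"fn": "carry_out", "kwargs": {"moves": [[-1,-1.6,0.2,-3,0,0,0],[-1,0,0,-4,0,0,0],[-1,0,0,-4,0,0,0],[-1,0,0,-3.5,0,0,0],[-1,0,0,-3,0,0,0],[-1,0,0,0,0,0,0]]}}

```text
t: 8.95
ee_pos: [0.5464, -0.2894, 0.0908]
ee_rot: [2.485, -1.921, -0.006]
ft_force: [-0.1, 0.6, 2.0]
width: 0.0855
```

```bash
python3 - <<'E'
from h import *
w=camera_info('wrist');c=grab_frame('wrist')
s=status.read_state();print(s['t'],s['ee_pos'],s['ee_rot'])
save('w2',c,1.4)
E
```

```text
9.0 [ 0.54714955 -0.28996268  0.09281466] [ 2.48478861e+00 -1.92208225e+00 -2.03254774e-03]
```

View pics/w2.png

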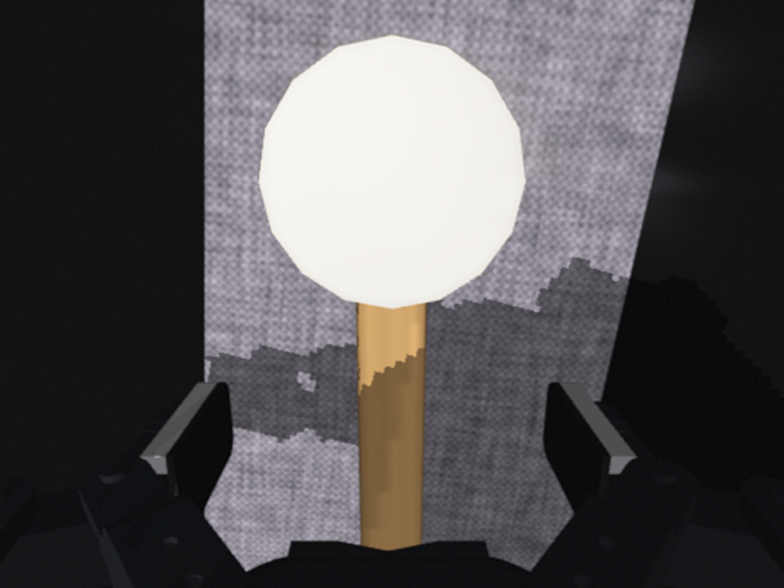

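>>> {"fn": "carry_out", "kwargs": {"moves": [[1,0,0,0,0,0,0],[1,0,0,0,0,0,0],[1,0,0,0,0,0,0],[1,0,0,0,0,0,0],[1,0,0,0,0,0,0],[1,0,0,0,0,0,0]], "newtons": 120}}

```text
t: 9.75
ee_pos: [0.5473, -0.2908, 0.0934]
ee_rot: [-2.483, 1.924, -0.001]
ft_force: [-2.5, 1.0, 5.8]
width: 0.014
```

>>> {"fn": "carry_out", "kwargs": {"moves": [[1,0,0,2,0,0,0],[1,0,0,4,0,0,0],[1,0,0,4,0,0,0],[1,0,0,4,0,0,0],[1,0,0,3,0,0,0],[1,0,0,0,0,0,0],[1,0,0,0,0,0,0]]}}

```text
t: 10.62
ee_pos: [0.547, -0.2908, 0.2613]
ee_rot: [2.483, -1.924, -0.003]
ft_force: [0.1, -0.3, -6.6]
width: 0.014
```

```bash
python3 - <<'E'
from h import *
c=grab_frame('wrist');b=grab_frame('scene')
s=status.read_state();print(s['t'],s['ee_pos'],s['ee_rot'],s['width'],s['ft_force'])
save('w3',c,1.4);save('s3',b,4,(120,120,300,270))
E
```

```text
10.725 [ 0.5468128  -0.29069551  0.26075193] [ 2.48293206 -1.92366944 -0.00495308] 0.014032612727153847 [ 0.10255702  0.01404888 -6.00748546]
```

View pics/w3.png

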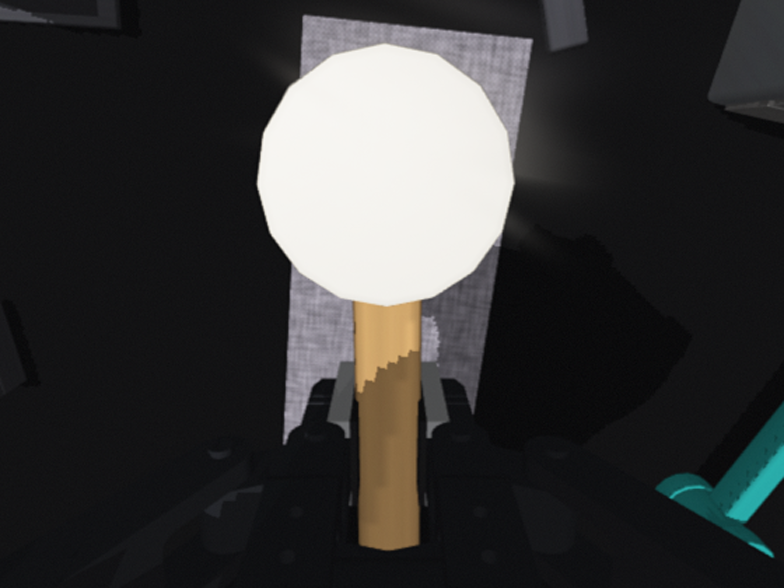

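View pics/s3.png

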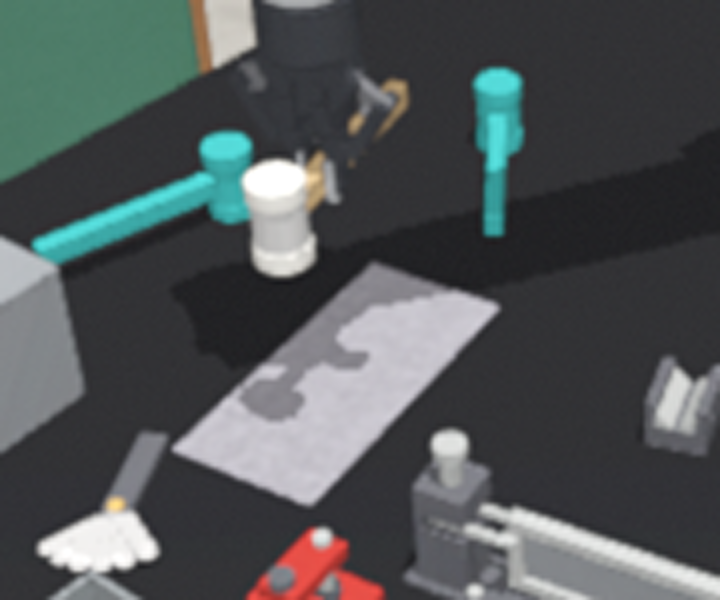

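>>> {"fn": "carry_out", "kwargs": {"moves": [[1,0.75,3.3,0,0,0,0],[1,0.75,3.3,0,0,0,0],[1,0.75,3.3,0,0,0,0],[1,0.75,3.3,0,0,0,0],[1,0.75,3.3,0,0,0,0],[1,0.7,3.3,0,0,0,0],[1,0,0,0,0,0,0],[1,0,0,0,0,0,0]]}}

```text
t: 11.72
ee_pos: [0.5914, -0.093, 0.2619]
ee_rot: [2.483, -1.923, -0.002]
ft_force: [-0.1, -0.3, -5.6]
width: 0.0137
```

```bash
python3 - <<'E'
from h import *
b=grab_frame('scene');a=grab_frame('top');c=grab_frame('wrist')
s=status.read_state();print(s['t'],s['ee_pos'],s['ee_rot'],s['width'],s['ft_force'])
save('s4',b,5,(180,160,320,270));save('t4',np.hstack([cv2.resize(a[90:240,230:380],(400,400)),cv2.resize(c,(400,400))]))
from workcell import camera_info
S=camera_info('scene');print(proj(s['ee_pos']+np.array([.063,.0157,-.0545-.035]),S),proj(s['ee_pos']+np.array([.063,.0157,-.0545+.035]),S), proj([.6545,-.077,.132],S))
E
```

```text
11.875 [ 0.59153533 -0.09366463  0.26248527] [ 2.48218240e+00 -1.92507003e+00 -8.16495139e-04] 0.014299340122045692 [-0.35819529 -0.78246549 -5.34563169]
[231.22352359 217.39227113] [230.04317302 196.78828247] [232.15252297 228.92074756]
```

View pics/s4.png

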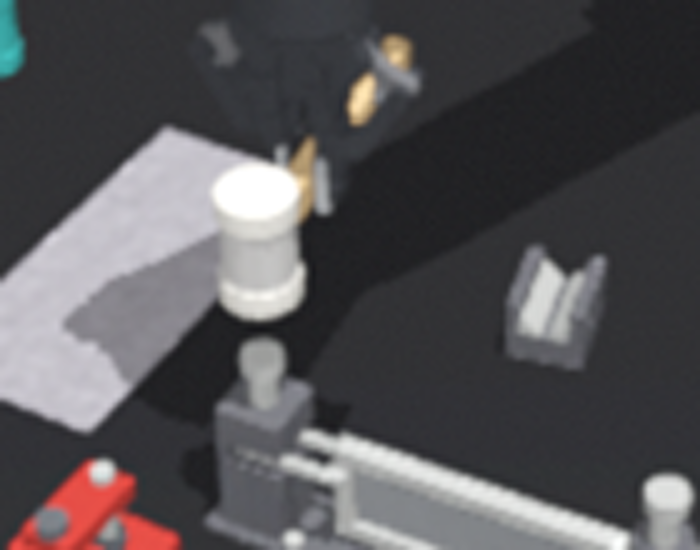

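View pics/t4.png

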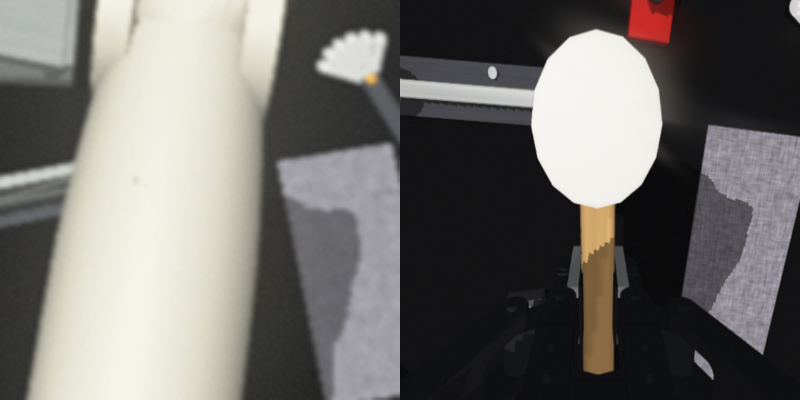

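>>> {"fn": "carry_out", "kwargs": {"moves": [[1,0,0,-2.6,0,0,0],[1,0,0,-2.6,0,0,0],[1,0,0,2,0,0,0],[1,0,0,2,0,0,0],[1,0,0,0,0,0,0]]}}

```text
t: 12.5
ee_pos: [0.5922, -0.0937, 0.2524]
ee_rot: [-2.481, 1.924, -0.004]
ft_force: [-0.1, 0.4, -6.3]
width: 0.014
```

```bash
python3 - <<'E'
from h import *
b=grab_frame('scene')
s=status.read_state();print(s['t'],s['ee_pos'],s['ee_rot'],s['width'],s['ft_force'])
save('s5',b,5,(180,160,320,270))
E
```

```text
12.55 [ 0.5918948  -0.09349437  0.25105647] [-2.48238693e+00  1.92476912e+00 -1.42842834e-03] 0.014240331669820073 [-0.46161979  0.33717755 -6.49155798]
```

View pics/s5.png

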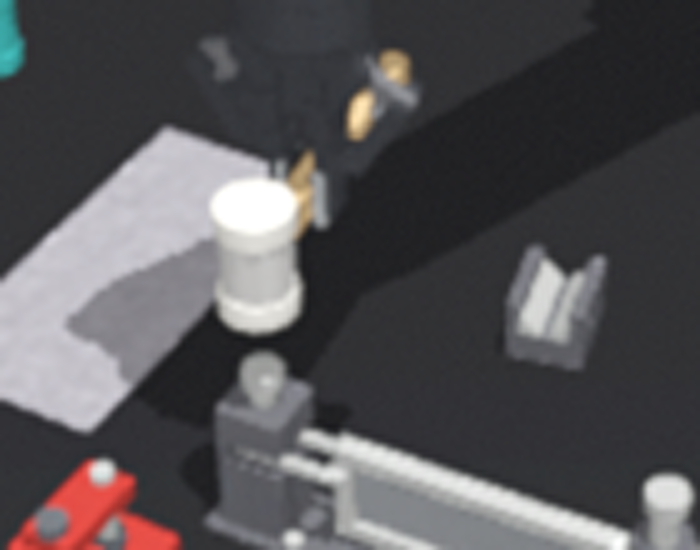

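>>> {"fn": "carry_out", "kwargs": {"moves": [[1,0,0,-2.0,0,0,0],[1,0,0,-3.2,0,0,0],[1,0,0,2,0,0,0],[1,0,0,2.5,0,0,0],[1,0,0,0,0,0,0]]}}

```text
t: 13.18
ee_pos: [0.5922, -0.0932, 0.2446]
ee_rot: [-2.482, 1.924, -0.003]
ft_force: [0.4, -0.2, -5.3]
width: 0.0145
```

```bash
python3 - <<'E'
from h import *
b=grab_frame('scene')
s=status.read_state();print(s['t'],s['ee_pos'],s['ee_rot'],s['width'],s['ft_force'])
save('s6',b,5,(180,160,320,270))
E
```

```text
13.225 [ 0.59185131 -0.09311567  0.24325041] [-2.48308967e+00  1.92435330e+00 -3.30109047e-04] 0.014011192173666143 [-0.81281245 -0.02182164 -6.60969819]
```

View pics/s6.png

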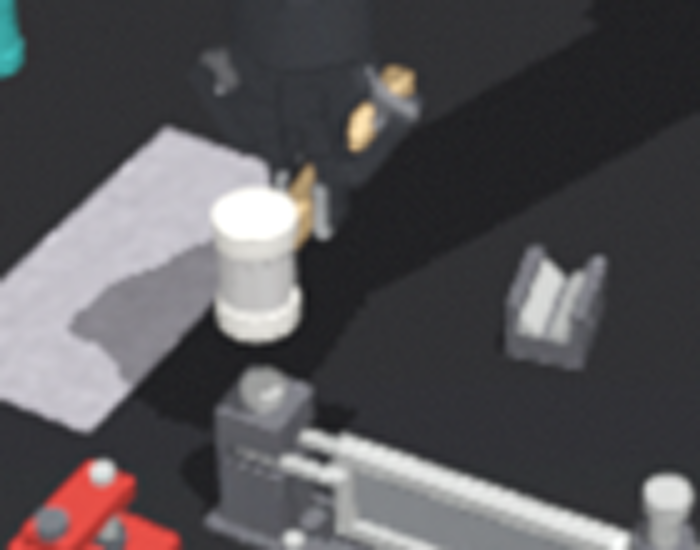

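>>> {"fn": "carry_out", "kwargs": {"moves": [[1,0,0,-2.2,0,0,0],[1,0,0,-2.2,0,0,0],[1,0,0,-0.8,0,0,0]]}}

```text
t: 13.6
ee_pos: [0.5904, -0.0935, 0.1918]
ee_rot: [2.481, -1.924, -0.001]
ft_force: [-23.6, -3.6, 37.8]
width: 0.0139
```

>>> {"fn": "carry_out", "kwargs": {"moves": [[1,0,0,3,0,0,0],[1,0,0,4,0,0,0],[1,0,0,4,0,0,0],[1,0,0,0,0,0,0]]}}

```text
t: 14.1
ee_pos: [0.5924, -0.0931, 0.3037]
ee_rot: [-2.482, 1.923, -0.005]
ft_force: [0.5, -0.9, -5.8]
width: 0.014
```

```bash
python3 - <<'E'
from h import *
b=grab_frame('scene');c=grab_frame('wrist')
s=status.read_state();print(s['t'],s['ee_pos'],s['ee_rot'],s['width'],s['ft_force'])
save('s7',b,5,(180,160,320,270)); save('w7',c)
S=camera_info('scene')
for z in (.132,.112,.107): print(proj([.6545,-.077,z],S))
E
```

```text
14.2 [ 0.59171554 -0.09292679  0.29981559] [ 2.4827406  -1.92348422 -0.00263581] 0.014179034979134836 [ 0.16977096  0.95941106 -7.04703809]
[232.15252297 228.92074756]
[232.45871686 234.31216769]
[232.53431747 235.64333294]
```

View pics/s7.png

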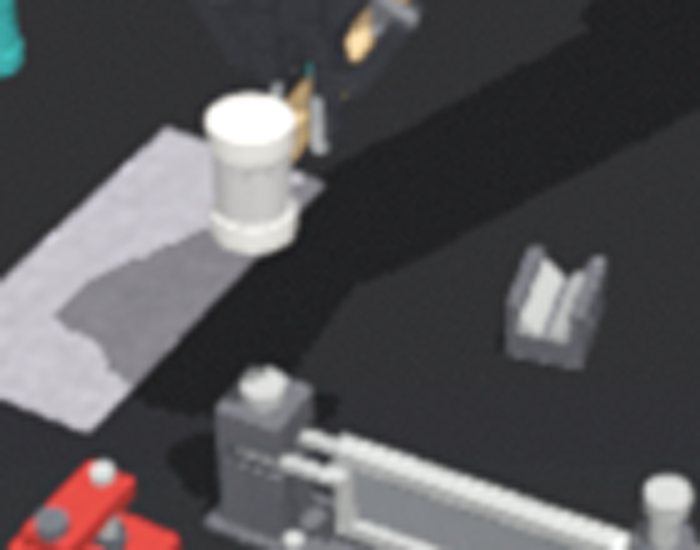

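View pics/w7.png

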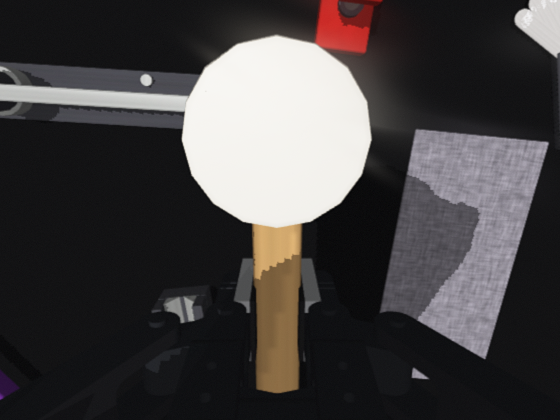

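```bash
python3 - <<'E'
from h import *
b=cv2.imread('pics/s7.png')
a=cv2.imread('pics/s4.png')
im=np.hstack([cv2.resize(x[320:450,200:330],(400,400),interpolation=cv2.INTER_CUBIC) for x in (a,b)])
cv2.imwrite('pics/z7.png',im)
E
```

```text
(no output)
```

View pics/z7.png

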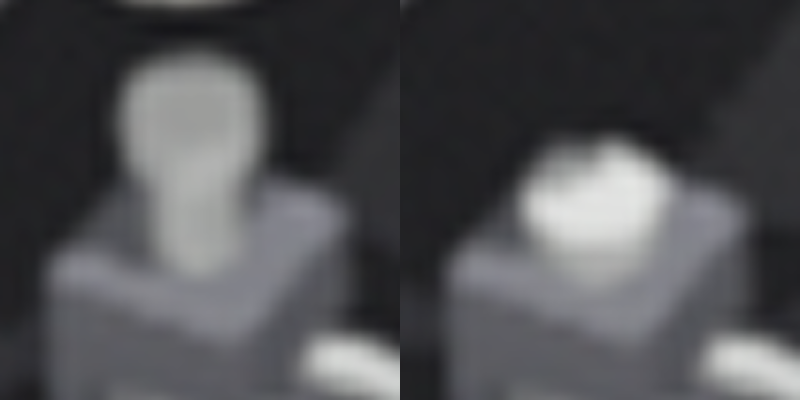

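>>> {"fn": "carry_out", "kwargs": {"moves": [[1,0,0,-4,0,0,0],[1,0,0,-3,0,0,0],[1,0,0,-3,0,0,0],[1,0,0,-0.5,0,0,0],[1,0,0,0,0,0,0],[1,0,0,0,0,0,0]]}}

```text
t: 14.95
ee_pos: [0.5917, -0.0929, 0.1966]
ee_rot: [2.483, -1.924, -0.001]
ft_force: [-0.5, 0.6, -5.6]
width: 0.0146
```

```bash
python3 - <<'E'
from h import *
b=grab_frame('scene')
s=status.read_state();print(s['t'],s['ee_pos'],s['ee_rot'],s['width'],s['ft_force'])
save('s8',b,5,(180,160,320,270))
E
```

```text
15.0 [ 0.5918519  -0.09286189  0.19685537] [ 2.48356774e+00 -1.92390814e+00 -3.38670799e-05] 0.013878200608804575 [ 0.55580481 -0.58271549 -4.6646112 ]
```

View pics/s8.png

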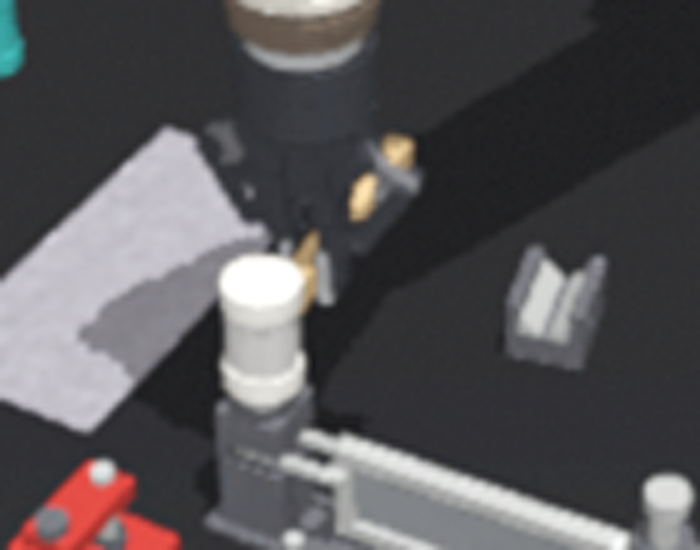

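>>> {"fn": "carry_out", "kwargs": {"moves": [[1,0,0,-0.3,0,0,0],[1,0,0,0,0,0,0]]}}

```text
t: 15.25
ee_pos: [0.592, -0.0929, 0.194]
ee_rot: [-2.483, 1.924, -0.001]
ft_force: [0.9, 0.7, -5.4]
width: 0.014
```

>>> {"fn": "carry_out", "kwargs": {"moves": [[1,0,0,-0.3,0,0,0],[1,0,0,0,0,0,0]]}}

```text
t: 15.5
ee_pos: [0.5917, -0.093, 0.1931]
ee_rot: [-2.483, 1.924, -0.003]
ft_force: [-6.9, -0.8, 8.7]
width: 0.0144
```

>>> {"fn": "carry_out", "kwargs": {"moves": [[1,0,0,-0.4,0,0,0],[1,0,0,0,0,0,0],[1,0,0,0,0,0,0]]}}

```text
t: 15.88
ee_pos: [0.5913, -0.0932, 0.192]
ee_rot: [-2.482, 1.923, -0.006]
ft_force: [-18.2, -1.0, 27.4]
width: 0.0141
```

>>> {"fn": "carry_out", "kwargs": {"moves": [[1,0,0,3,0,0,0],[1,0,0,4,0,0,0],[1,-0.35,-1.8,1,0,0,0],[1,-0.8,-3.6,0,0,0,0],[1,-0.8,-3.6,0,0,0,0],[1,-0.8,-3.6,0,0,0,0],[1,-0.8,-3.6,0,0,0,0],[1,-0.8,-3.6,0,0,0,0],[1,0,0,0,0,0,0],[1,0,0,0,0,0,0]]}}

```text
t: 17.12
ee_pos: [0.5479, -0.2912, 0.2658]
ee_rot: [2.483, -1.925, -0.002]
ft_force: [-0.2, 1.4, -5.3]
width: 0.0141
```

```bash
python3 - <<'E'
from h import *
c=grab_frame('wrist');b=grab_frame('scene')
s=status.read_state();print(s['t'],s['ee_pos'],s['ee_rot'],s['width'],s['ft_force'])
save('s9',np.hstack([cv2.resize(b[120:270,120:300],(480,400)),cv2.resize(c,(320,240+160))]))
save('s9p',b,6,(215,215,265,265))
E
```

```text
17.225 [ 0.54828484 -0.29039375  0.26639998] [ 2.48408379e+00 -1.92324090e+00 -1.13335077e-03] 0.013866203297938437 [-0.08831068 -0.28108432 -5.54408362]
```

View pics/s9.png

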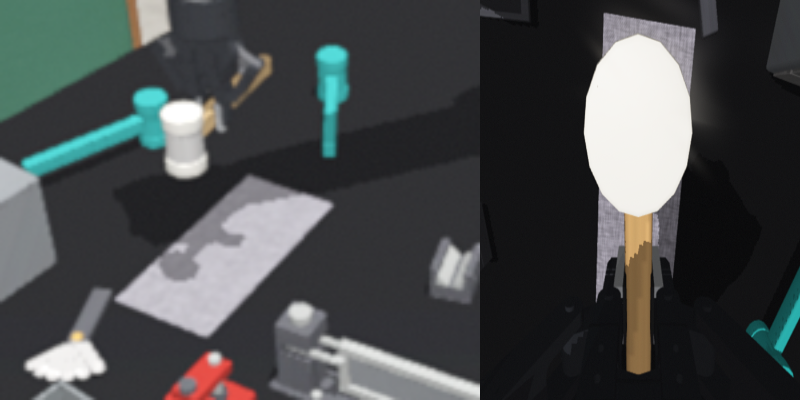

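View pics/s9p.png

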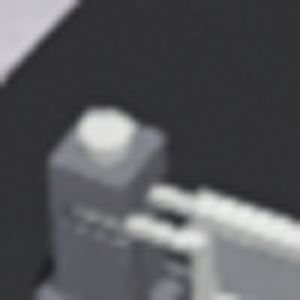

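>>> {"fn": "carry_out", "kwargs": {"moves": [[1,0,0,-4,0,0,0],[1,0,0,-5,0,0,0],[1,0,0,-4,0,0,0],[1,0,0,-2.5,0,0,0],[1,0,0,-1,0,0,0],[1,0,0,-0.3,0,0,0],[1,0,0,0,0,0,0]]}}

```text
t: 18.1
ee_pos: [0.5488, -0.2909, 0.1]
ee_rot: [-2.484, 1.923, -0.002]
ft_force: [0.4, -0.0, -5.2]
width: 0.0138
```

>>> {"fn": "carry_out", "kwargs": {"moves": [[1,0,0,-0.3,0,0,0],[1,0,0,-0.2,0,0,0],[1,0,0,0,0,0,0]]}}

```text
t: 18.48
ee_pos: [0.5482, -0.2909, 0.0938]
ee_rot: [2.483, -1.924, -0.0]
ft_force: [-1.1, -0.1, -4.7]
width: 0.0141
```

>>> {"fn": "carry_out", "kwargs": {"moves": [[1,0,0,-0.2,0,0,0],[1,0,0,0,0,0,0]]}}

```text
t: 18.73
ee_pos: [0.5482, -0.2908, 0.0917]
ee_rot: [2.483, -1.924, -0.001]
ft_force: [-0.8, 0.1, -5.7]
width: 0.0138
```

>>> {"fn": "carry_out", "kwargs": {"moves": [[1,0,0,-0.15,0,0,0],[1,0,0,0,0,0,0]]}}

```text
t: 18.98
ee_pos: [0.5482, -0.291, 0.0912]
ee_rot: [2.483, -1.924, 0.001]
ft_force: [-5.2, 1.2, 3.4]
width: 0.0144
```

Contact; release gently.

>>> {"fn": "carry_out", "kwargs": {"moves": [[0.5,0,0,0,0,0,0],[0.2,0,0,0,0,0,0],[0,0,0,0,0,0,0],[-0.5,0,0,0,0,0,0],[-1,0,0,0,0,0,0],[-1,0,0,0,0,0,0],[-1,0,0,0,0,0,0]], "newtons": 20}}

```text
t: 19.85
ee_pos: [0.5483, -0.2909, 0.0904]
ee_rot: [2.484, -1.924, -0.0]
ft_force: [0.5, 0.1, -0.2]
width: 0.0854
```

```bash
python3 - <<'E'
from h import *
c=grab_frame('wrist');b=grab_frame('scene')
s=status.read_state();print(s['t'],s['ee_pos'],s['width'],s['ft_force'])
save('s10',np.hstack([cv2.resize(b[120:270,120:300],(480,400)),cv2.resize(c,(320,240+160))]))
E
```

```text
19.95 [ 0.54827228 -0.29088846  0.0903837 ] 0.08555751629360328 [-0.21202917  0.33330004 -0.62855851]
```

View pics/s10.png

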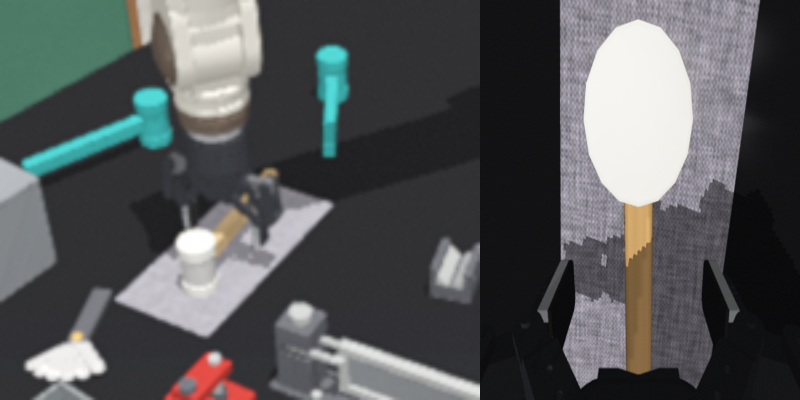

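Mallet is standing on the pad, fingers open and clear on both sides. Lifting straight up.

>>> {"fn": "carry_out", "kwargs": {"moves": [[-1,0,0,2,0,0,0],[-1,0,0,4,0,0,0],[-1,0,0,5,0,0,0],[-1,0,0,5,0,0,0],[-1,-3,-2,2,0,0,0],[-1,-4,0,0,0,0,0],[-1,-4,0,0,0,0,0],[-1,0,0,0,0,0,0],[-1,0,0,0,0,0,0]]}}

```text
t: 21.08
ee_pos: [0.4385, -0.311, 0.2717]
ee_rot: [-2.483, 1.924, -0.003]
ft_force: [-0.5, 0.5, 0.2]
width: 0.0853
```

```bash
python3 - <<'E'
from h import *
b=grab_frame('scene');a=grab_frame('top')
s=status.read_state();print(s['t'],s['ee_pos'],s['width'],s['ft_force'])
save('s11',b,4,(150,150,340,300));save('t11',a,1.4)
E
```

```text
21.175 [ 0.43894671 -0.31086926  0.27079043] 0.08521262397573576 [ 0.87889027 -0.50672006 -0.11889262]
```

View pics/s11.png

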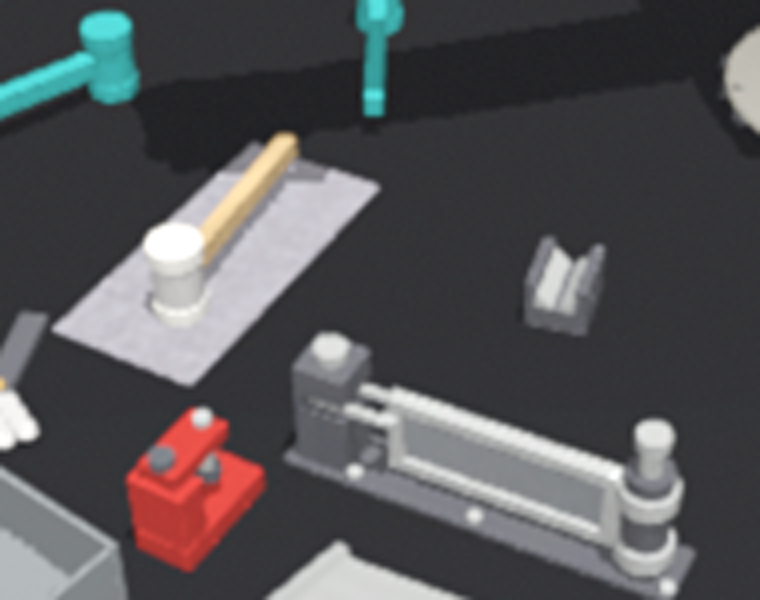

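View pics/t11.png

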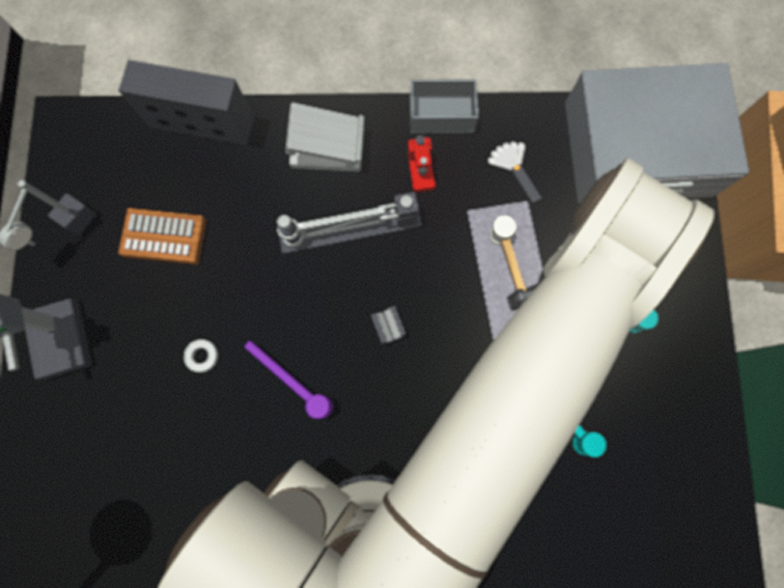

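```bash
python3 -c "
from workcell import ctrl
print(ctrl.job_done())"
```

```text
the job is handed in; nothing more can be done
None
```

I shut the gate, drove the lock pin home with the mallet and stood the mallet back on its pad. The job was handed in at about 21 s, with no verdict reported.

- **Gate:** I pushed it with the closed fingers until it met a hard stop at about 22 N. The final scene picture shows the tongue in the keeper post.
- **Lock pin:** I struck three blows at a commanded speed of about 0.2 m/s. A slower follow-up press then held about 33 N with almost no further travel, far above the roughly 8 N the pin's grip takes, so I judge it fully home. In the pictures its head sits on the post. I could not measure the pin's speed during the blows.
- **Disagreeing check:** The pictures give only about 20 to 21 mm of pin travel from where it started, not the full 25 mm. This may be because the pin was already partly driven: its starting top height came out at about 127 mm rather than 132 mm.
- **Mallet:** It was released and stands on its face on the pad, about 1 mm from where it stood at the start.
- **Other things:** The hinge pin is still up, and the other things on the bench look unmoved in the top picture. The gripper is open and clear of everything.

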